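# Level the tilting work plate and lock its shaft with the long pin

## Task

The work plate of the tilting fixture stands raised, so the cross-hole in its shaft does not line up with the guide funnel. Press the orange paddle down until the plate rests on its stop and lies level, then take the long pin with the yellow grip from the rack and push it down the brass guide funnel, through the shaft, until its collar sits on the funnel's rim. Let go of it there, and leave the short pin with the blue grip in the rack.

Things in the scene. Friction and masses are not known exactly. Their poses are not given: they have to be found in the camera images.
- paddle (a point): Point on the top face of the orange paddle (85 x 32 mm, 10 thick), 120 mm out from the shaft's axis. z is square to the plate, x points along the paddle to the shaft. Level on the stop it is 81 mm above the bench, z upright; at the start the outer end is up, by 0.55 to 0.8 rad. Stiff hinge: stays where left; pressing takes 3 to 6 N. The pin passes within 0.15 rad of level.
- guide (a point): Centre of the brass funnel's rim, 98 mm above the bench: 40 mm wide inside, throat 20 mm; under it the shaft (axis 46 mm below) with a 20 mm cross-hole. z up, y along the shaft, x square to it; turned up to 0.3 rad from the world. The paddle points to -x, at y = +105 mm. A straight push down at x = -78, y = +105 mm meets the paddle at 130 to 185 mm above the bench and ends at 81 mm.
- long_pin: Steel pin with yellow round grip, upright in one of the two holes (75 mm apart; which one varies) of the blue rack. Origin: centre of the underside of its collar, on the rack's top 100 mm above the bench; z up along the pin. Collar 48 mm wide, 5 thick; above it the grip, 26 mm thick, 40 long (5 to 45 mm above the origin); below it the 12 mm shank, 74 mm long with a tapered tip. About 0.1 kg.
- short_pin: The pin to leave alone: the same but with a blue grip and a shank only 22 mm long, standing in the rack's other hole. Origin: centre of the underside of its collar.

How it is judged:
On the way, in this order (a step that is already met when the one before it is completed fails the run):
1. the work plate is pressed down level (angle between paddle's own z axis and vertical below 0.17 rad and horizontal distance between long_pin and guide above 0.06 m), for 0.2 s.
2. the long pin is through the shaft, its collar on the funnel's rim (angle between paddle's own z axis and vertical below 0.3 rad and distance between long_pin and guide below 0.012 m), for 0.2 s.
At the end, for the whole second after the job is handed in: The long pin stands upright (within 10 degrees) and at rest in the funnel and through the shaft, the underside of its collar within 12 mm of the centre of the funnel's rim, the work plate held near level (under 0.3 rad), and the short pin is still in its hole in the rack (moved less than 30 mm) (all of step 2 and angle between long_pin's own z axis and vertical below 0.18 rad and linear speed of long_pin below 0.03 m/s and distance of short_pin from where it was at the start of the episode below 0.03 m); the robot touches nothing.
It fails at once if the short pin was taken out of the rack (distance of short_pin from where it was at the start of the episode above 0.03 m).
It also fails if it takes over 51 s, if anything falls off the work surface, if the arm or the gripper's body presses on something with over 40 N, if the wrist force passes 120 N, or if a joint passes its speed limit or range.

## Robot

A 6-joint arm with a two-finger parallel gripper is mounted at the origin on a cart in front of the work surface, level with it; the furniture and walls round the work are solid. World frame = base frame: x ahead of the robot, y to its left, z up, the work surface at z = 0. Lengths are in m, angles in rad, forces in N, time in s.
With the tool pointing down it reaches from about 0.35 to 0.725 m from the base axis. Payload 6 kg.
Tool frame: the origin (TCP) lies on the centre line of the jaws, within the pads' length; the fingertips stand bot.nose_length ahead of it and the grasp point (between the pads) is the TCP (bot.nose_length is the distance from the TCP to the fingertips, in m); z points along the fingers, y is the direction in which the jaws open and shut (so a half turn about z gives the same grasp; the last joint's range is limited). The gripper opens to 85 mm and grips with 20 to 120 N. Pads are 22 mm wide; open, the fingers measure 114 mm over their backs; the gripper's body (76 mm by 85 mm) begins 54 mm behind the grasp point. The pads swing forward as they close: fully open they stand 13 mm farther back than shut.
Start: joints at [1.444, 0.04, 0.085, 0, -1.615, -0.334], TCP at [0.267, 0.537, 0.25] pointing down, gripper open.
Joint ranges: [-2.56, 2.56], [-1.29, 2.01], [-1.08, 1.49], [-3.29, 1.98], [-2.81, -0.18], [-2.99, 2.99]. Speed limits (rad/s): [2.57, 2.57, 3.01, 3.14, 3.14, 3.14].

## Interface

Orientations are given as a unit quaternion [x, y, z, w].
In Python, from workcell import readout, cams, bot gives the robot as it stands.
- The arm moves only by the tool step_arm, never from a script. Its argument "moves" is text: rows parted by semicolons, each of 7 numbers parted by spaces: the shift along the tool's x, y, z in m, then the turn, a rotation vector about the tool's x, y, z in degrees, then the finger opening in m, from 0 to 0.0854. In form: tx ty tz ax ay az claw; .... A call has exactly 8 rows; each row is the pose to reach, as a shift and turn from the pose measured when the call began, along the tool's axes at that moment; what a row does not reach only later rows make up. A row lasts 1/12 s, in which the tool goes at most 41.7 mm and 7.16 degrees, less where a joint would pass 70% of its speed; a pose out of reach is approached as far as the arm can. A call with a gripper value outside its range is refused whole. The fingers move at their own pace and stop on an object; "squeeze" is the grip in N (left out, the last holds). Time passes only in rows, so rows that repeat a pose let the fingers close, or fill a call up. It gives the time, the measured TCP pose, the force and the opening at its end, in the units of the state.
- readout.get_state(): the state, without advancing time (a new reading comes with each control period).
- cams.snapshot(name): name is "scene" or "top" or "wrist"; returns the picture (400x640x3 uint8, blue, green, red); there is no depth.
- cams.get_calibration(name): a dict with "camera_matrix" (3x3 intrinsics, pixels), "R" (3x3) and "t" (3): a world point X has camera coordinates R X + t; the wrist camera has in their place "hand_eye" (4x4, takes a point from camera to tool coordinates, whose origin is the TCP and whose axes are the flange's). Camera axes: x right, y down, z forward; pixel columns grow to the right and rows downward; lengths in m; the calibration is good to about 2 mm. A picture is of the moment at which its call begins: read the wrist's pose just before it. get_calibration takes no time and is no camera call.
- bot.hand_in(): hands the job in, once; it reports no verdict.
Trained networks look in the newest picture that a camera, given by its name, has taken for a name from the list of things; names that differ only in an ending like _2 or _b are one class to them, and where a whole thing is asked for, a point or a joint stands for the part that bears it (a point fixed in the world has none). Each returns a list of dicts, best first, with "conf" (0 to 1); they miss things now and then, are a little off and sometimes report something else, mostly with a low value. They report only what shows in the picture. A call takes as long as a camera call.
- cams.silhouettes(camera, thing): "region" (400x640 bool, what is visible of it) and "uv" ([column, row] in pixels, amid what is visible of it).
- cams.tip_of(camera, thing): "uv" ([column, row] in pixels: a listed point, or the origin of a listed thing).
The state is a dict: "time_s": time; "joints": joint angles; "joint_velocities": joint speeds; "joint_efforts": joint torques, N m; "position": TCP position; "tcp_rot": TCP orientation; "force": force on the tool from outside, world axes, zero at the start; "moment": the same for the moment, N m; "grip_width": opening from 0.0 (shut) to 1.0 (fully open).
Only numpy, scipy, OpenCV 4.12 (cv2) and the standard library are available. Lean on these libraries where they do the work, as an engineer would, in place of code of your own. Each camera call takes 0.05 s, during which the arm holds its last target.

## Working session

There is one attempt and no reset: what is moved stays moved. The work goes in short steps, Python scripts to look and compute and a tool call to move; the robot and the scene stay as the last step left them, time stands still between calls to the robot, and variables do not carry over. Pictures are saved under pics/ and viewed, and the job is handed in when it is done.

Besides the shell and the picture viewer there is one more tool, called after "Call:" by a JSON object that holds its "method" and its "body", one argument or row to a line. step_arm: Moves the arm, as the interface text tells. Its arguments: {"type":"object","properties":{"moves":{"type":"string"},"squeeze":{"type":"number"}},"required":["moves"]}

```bash
mkdir -p pics; ls; python3 - <<'E'
from workcell import readout,cams,bot
import cv2,numpy as np
s=readout.get_state();print(s,bot.nose_length)
for c in ["scene","top"]:
    im=cams.snapshot(c);cv2.imwrite(f"pics/{c}0.png",im)
    k=cams.get_calibration(c);print(c,{a:np.round(b,4).tolist() for a,b in k.items()})
    for t in ["paddle","guide","long_pin","short_pin"]:
        print(t,[(np.round(d["uv"],1).tolist(),round(d["conf"],2)) for d in cams.tip_of(c,t)][:3])
print(cams.get_calibration("wrist"))
print(readout.get_state()["time_s"])
E
```

```text
pics
{'time_s': 0.0, 'joints': array([ 1.44372090e+00,  4.07899780e-02,  8.38058240e-02, -4.58031188e-04,
       -1.61549523e+00, -3.33747735e-01]), 'joint_velocities': array([-7.33823956e-04,  7.55073820e-04,  8.09860017e-04, -7.17910816e-04,
        6.24485700e-06, -1.36652201e-04]), 'joint_efforts': array([-9.30604074e-04, -3.68200493e+01,  3.47406149e+01,  6.93251699e+00,
       -5.50113953e-03,  1.13450812e-05]), 'position': array([0.26658036, 0.53719631, 0.24928957]), 'tcp_rot': array([ 9.73574404e-01, -2.28368385e-01, -1.40769353e-04,  8.60639186e-04]), 'force': array([-0.27276993, -0.36636838,  0.31071518]), 'moment': array([0.02425426, 0.0289223 , 0.00170267]), 'grip_width': 0.9977610402940533} 0.019
scene {'camera_matrix': [[399.2756, 0.0, 317.8893], [0.0, 399.2756, 197.8314], [0.0, 0.0, 1.0]], 'R': [[0.8461, -0.5327, 0.02], [-0.2754, -0.469, -0.8392], [0.4564, 0.7045, -0.5435]], 't': [-0.4874, 0.2608, 0.7807]}
paddle [([240.2, 151.0], 0.89)]
guide [([283.2, 177.4], 0.95)]
long_pin [([383.2, 270.7], 0.56)]
short_pin [([353.9, 247.5], 0.58)]
top {'camera_matrix': [[369.9574, 0.0, 312.4229], [0.0, 369.9574, 202.9867], [0.0, 0.0, 1.0]], 'R': [[-0.017, -0.9999, 0.0027], [-0.9842, 0.0162, -0.1763], [0.1762, -0.0056, -0.9843]], 't': [0.017, 0.573, 0.9699]}
paddle [([206.6, 228.4], 0.68)]
guide [([257.6, 206.3], 0.71)]
long_pin [([417.4, 205.1], 0.81)]
short_pin [([387.2, 208.6], 0.72)]
{'camera_matrix': array([[318.6320571 ,   0.        , 325.34433793],
       [  0.        , 318.6320571 , 198.69089323],
       [  0.        ,   0.        ,   1.        ]]), 'hand_eye': array([[-1.02101666e-03, -9.64420703e-01, -2.64370319e-01,
         6.66357561e-02],
       [ 9.99999355e-01, -1.11600465e-03,  2.09108133e-04,
         1.06387587e-03],
       [-4.96706718e-04, -2.64369935e-01,  9.64421221e-01,
        -1.22815833e-01],
       [ 0.00000000e+00,  0.00000000e+00,  0.00000000e+00,
         1.00000000e+00]])}
0.5
```

View pics/scene0.png

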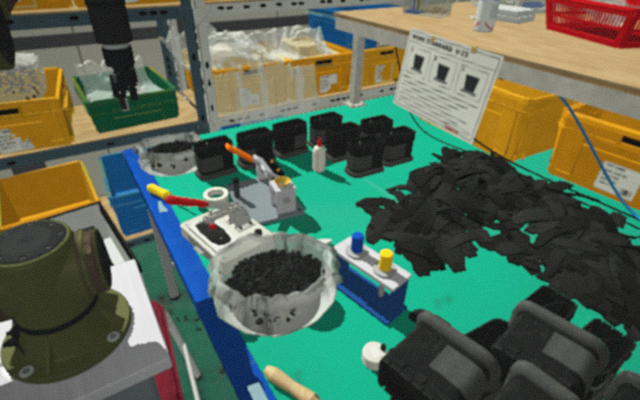

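View pics/top0.png

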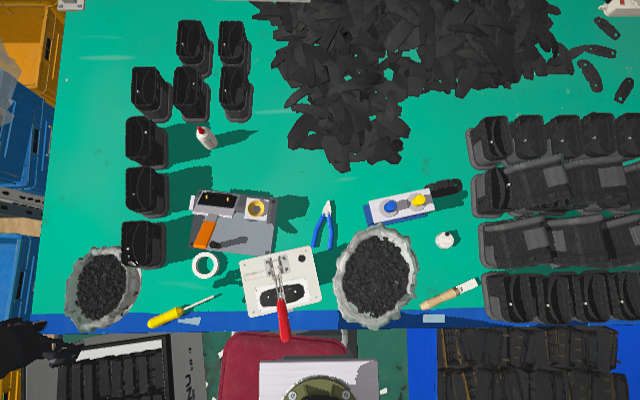

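```bash
cat > h.py <<'E'
import numpy as np,cv2
from scipy.spatial.transform import Rotation as Rn
from scipy.optimize import least_squares
from workcell import readout,cams,bot
C={c:cams.get_calibration(c) for c in ["scene","top","wrist"]}
def pose(s=None):
    s=s or readout.get_state()
    return np.array(s["position"]),Rn.from_quat(s["tcp_rot"])
def ray(c,uv,pz=None):
    K=C[c]["camera_matrix"];d=np.linalg.inv(K)@np.array([uv[0],uv[1],1.])
    if c=="wrist":
        p,r=pz;H=C[c]["hand_eye"];o=p+r.apply(H[:3,3]);d=r.apply(H[:3,:3]@d)
    else:
        R=C[c]["R"];o=-R.T@C[c]["t"];d=R.T@d
    return o,d/np.linalg.norm(d)
def atz(c,uv,z,pz=None):
    o,d=ray(c,uv,pz);return o+d*(z-o[2])/d[2]
def tri(rs):
    A=sum(np.eye(3)-np.outer(d,d) for o,d in rs);b=sum((np.eye(3)-np.outer(d,d))@o for o,d in rs)
    return np.linalg.solve(A,b)
def proj(c,X,pz=None):
    K=C[c]["camera_matrix"]
    if c=="wrist":
        p,r=pz;H=C[c]["hand_eye"];x=np.linalg.inv(H)@np.r_[r.inv().apply(np.array(X)-p),1];x=x[:3]
    else:x=C[c]["R"]@np.array(X)+C[c]["t"]
    u=K@x;return u[:2]/u[2]
E
python3 - <<'E'
from h import *
np.set_printoptions(precision=4,suppress=True)
D={"paddle":((240.2,151),(206.6,228.4),.15),"guide":((283.2,177.4),(257.6,206.3),.098),"long":((383.2,270.7),(417.4,205.1),.1),"short":((353.9,247.5),(387.2,208.6),.1)}
for n,(a,b,z) in D.items(): print(n,atz("scene",a,z),atz("top",b,z),tri([ray("scene",a),ray("top",b)]))
E
```

```text
paddle [0.4909 0.2796 0.15  ] [0.4964 0.2688 0.15  ] [0.4917 0.269  0.1547]
guide [0.5664 0.1686 0.098 ] [0.5583 0.1517 0.098 ] [0.5565 0.1498 0.1103]
long [ 0.5621 -0.2633  0.1   ] [ 0.5543 -0.2677  0.1   ] [ 0.5552 -0.2672  0.1059]
short [ 0.5544 -0.1754  0.1   ] [ 0.5463 -0.1879  0.1   ] [ 0.545  -0.1858  0.1114]
```

```bash
python3 - <<'E'
import cv2
a=cv2.imread("pics/top0.png")[170:290,170:310];b=cv2.imread("pics/scene0.png")[120:240,200:340]
o=cv2.hconcat([cv2.resize(x,(400,343),interpolation=cv2.INTER_CUBIC) for x in (a,b)])
cv2.imwrite("pics/crop0.png",o)
E
```

```text
(no output)
```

View pics/crop0.png

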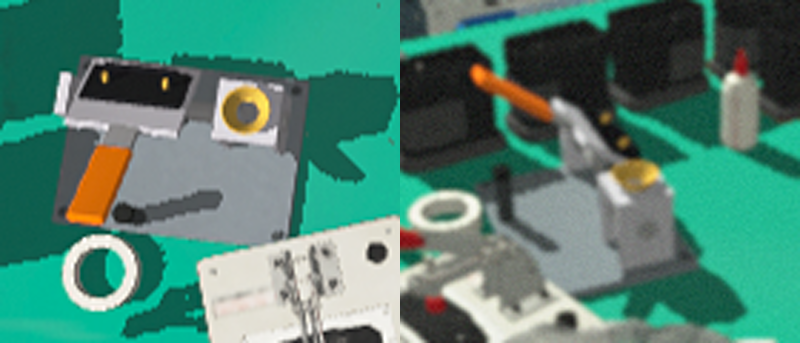

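Call:
{"method": "step_arm", "body": {
  "moves": "0.036 0.0166 0 0 0 0 0;0.072 0.033 0 0 0 0 0;0.108 0.05 0 0 0 0 0;0.144 0.066 0 0 0 0 0;0.18 0.083 0 0 0 0 0;0.216 0.1 0 0 0 0 0;0.252 0.116 0 0 0 0 0;0.288 0.132 0 0 0 0 0"
}}

```text
time_s: 1.17
position: [0.4669, 0.2894, 0.2507]
tcp_rot: [0.974, -0.228, 0.0, -0.0]
force: [1.2, 0.5, 0.2]
grip_width: -0.002
```

Call:
{"method": "step_arm", "body": {
  "moves": "0.03 0.012 0 0 0 0 0;0.03 0.012 0 0 0 0 0;0.03 0.012 0 0 0 0 0;0.03 0.012 0 0 0 0 0;0.03 0.012 0 0 0 0 0;0.03 0.012 0 0 0 0 0;0.03 0.012 0 0 0 0 0;0.03 0.012 0 0 0 0 0"
}}

```text
time_s: 1.83
position: [0.488, 0.266, 0.2507]
tcp_rot: [0.974, -0.228, 0.0, -0.0]
force: [-0.1, -0.5, -0.0]
grip_width: 0.002
```

```bash
python3 - <<'E'
from h import *
np.set_printoptions(precision=4,suppress=True)
s=readout.get_state();P=pose(s);print(s["time_s"],P[0],s["tcp_rot"],s["grip_width"],s["force"])
im=cams.snapshot("wrist");cv2.imwrite("pics/w1.png",im)
for t,z in (("guide",.098),("paddle",.15)):
    for d in cams.tip_of("wrist",t)[:2]: print(t,d["uv"],d["conf"],atz("wrist",d["uv"],z,P))
print(atz("top",(256.1,208.5),.098),atz("scene",(282.3,180.5),.098))
E
```

```text
1.8333 [0.488  0.266  0.2507] [ 0.9738 -0.2276  0.0002 -0.0004] 0.0015807474477362437 [-0.0585 -0.5102 -0.0345]
guide [407.6, 62.2] 0.69 [0.552  0.1595 0.098 ]
paddle [316.3, 203.1] 0.6 [0.4923 0.2701 0.15  ]
[0.5525 0.1555 0.098 ] [0.5564 0.1549 0.098 ]
```

View pics/w1.png

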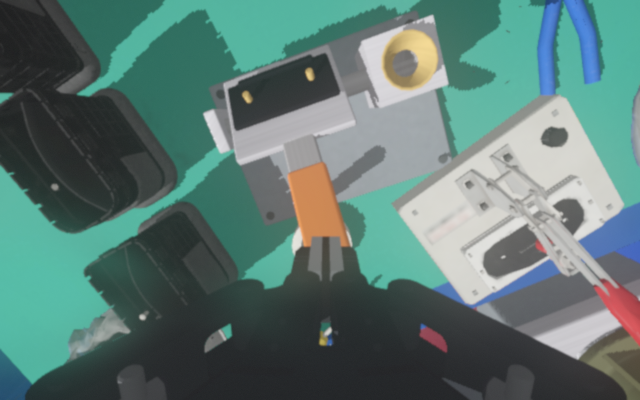

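Call:
{"method": "step_arm", "body": {
  "moves": "-0.001 -0.002 0.025 0 0 0 0;-0.001 -0.002 0.045 0 0 0 0;-0.001 -0.002 0.06 0 0 0 0;-0.001 -0.002 0.075 0 0 0 0;-0.001 -0.002 0.09 0 0 0 0;-0.001 -0.002 0.105 0 0 0 0;-0.001 -0.002 0.12 0 0 0 0;-0.001 -0.002 0.132 0 0 0 0"
}}

```text
time_s: 2.65
position: [0.4883, 0.2681, 0.1186]
tcp_rot: [0.974, -0.228, 0.0, -0.001]
force: [-1.4, 0.7, 3.9]
grip_width: -0.0
```

Call:
{"method": "step_arm", "body": {
  "moves": "0 0 0.004 0 0 0 0;0 0 0.008 0 0 0 0;0 0 0.012 0 0 0 0;0 0 0.015 0 0 0 0;0 0 0.017 0 0 0 0;0 0 0.019 0 0 0 0;0 0 0.02 0 0 0 0;0 0 0.02 0 0 0 0"
}}

```text
time_s: 3.32
position: [0.4885, 0.2684, 0.0999]
tcp_rot: [0.974, -0.228, 0.001, -0.001]
force: [-3.8, 0.3, 7.7]
grip_width: 0.001
```

```bash
python3 - <<'E'
from h import *
np.set_printoptions(precision=4,suppress=True)
s=readout.get_state();P=pose(s);print(s["time_s"],P[0],s["force"])
im=cams.snapshot("scene")
b=cv2.resize(im[120:240,200:340],(560,480),interpolation=cv2.INTER_CUBIC);cv2.imwrite("pics/s2.png",b)
E
```

```text
3.3167 [0.4885 0.2684 0.0999] [-3.8451  0.2806  7.6805]
```

View pics/s2.png

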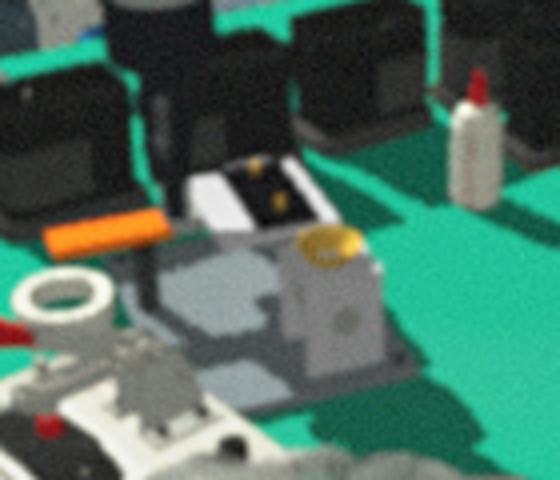

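The picture shows the orange paddle lying level under the finger, at crop (105,235), with the plate flat. One small extra press will confirm it is on the stop.

Call:
{"method": "step_arm", "body": {
  "moves": "0 0 0.001 0 0 0 0;0 0 0.002 0 0 0 0;0 0 0.003 0 0 0 0;0 0 0.003 0 0 0 0;0 0 0.003 0 0 0 0;0 0 0.003 0 0 0 0;0 0 0.003 0 0 0 0;0 0 0.003 0 0 0 0"
}}

```text
time_s: 4.03
position: [0.4887, 0.2685, 0.0996]
tcp_rot: [0.974, -0.227, 0.001, -0.001]
force: [-8.3, -2.1, 15.7]
grip_width: 0.001
```

Call:
{"method": "step_arm", "body": {
  "moves": "0 0 -0.01 0 0 0 0;0 0 -0.035 0 0 0 0;0 0 -0.07 0 0 0 0;0 0 -0.105 0 0 0 0.04;0.02 0.02 -0.14 0 0 0 0.0854;0.04 0.036 -0.15 0 0 0 0.0854;0.062 0.056 -0.15 0 0 0 0.0854;0.062 0.056 -0.15 0 0 0 0.0854"
}}

```text
time_s: 4.7
position: [0.5206, 0.1874, 0.2513]
tcp_rot: [0.973, -0.229, 0.003, -0.002]
force: [-1.1, 0.1, -1.1]
grip_width: 0.709
```

```bash
python3 - <<'E'
from h import *
np.set_printoptions(precision=4,suppress=True)
s=readout.get_state();P=pose(s);print(s["time_s"],P[0],s["force"],s["tcp_rot"],s["joint_velocities"])
im=cams.snapshot("wrist");cv2.imwrite("pics/w3.png",im)
for t,z in (("guide",.098),("paddle",.081)):
    for d in cams.tip_of("wrist",t)[:2]: print(t,d["uv"],d["conf"],atz("wrist",d["uv"],z,P))
hsv=cv2.cvtColor(im,cv2.COLOR_BGR2HSV)
m=cv2.inRange(hsv,(15,90,80),(32,255,255))
n,l,st,ce=cv2.connectedComponentsWithStats(m)
for i in range(1,n):
    if st[i,4]>60: print(st[i],ce[i])
E
```

```text
4.7 [0.5206 0.1874 0.2513] [-1.109   0.0551 -1.1409] [ 0.9734 -0.2289  0.0028 -0.0021] [ 0.0513  0.0151 -0.0307 -0.0263  0.013  -0.0748]
guide [342.3, 144.6] 0.71 [0.5496 0.1563 0.098 ]
paddle [280.3, 282.6] 0.95 [0.4497 0.2743 0.081 ]
[ 314  116   51   51 1530] [339.6033 141.2725]
```

View pics/w3.png

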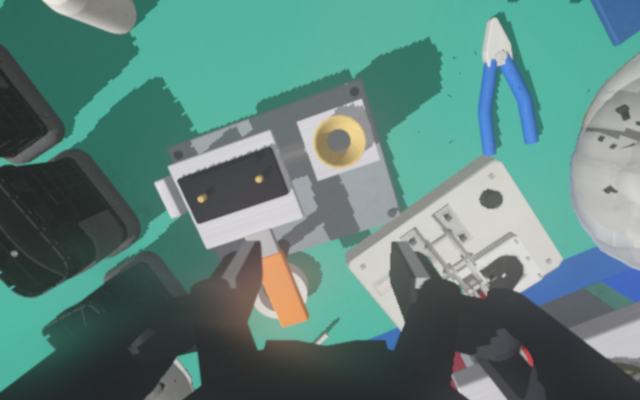

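The plate is level, and the brass rim's centre is at about (339.5,141.5). The fingers are opening beside the paddle.

```bash
python3 - <<'E'
from h import *
np.set_printoptions(precision=4,suppress=True)
s=readout.get_state();P=pose(s);print(s["time_s"],P[0],s["tcp_rot"])
im=cams.snapshot("wrist");it=cams.snapshot("top");cv2.imwrite("pics/t4.png",it)
def yel(im,lo=60):
  hsv=cv2.cvtColor(im,cv2.COLOR_BGR2HSV)
  m=cv2.inRange(hsv,(15,90,80),(32,255,255))
  n,l,st,ce=cv2.connectedComponentsWithStats(m)
  for i in range(1,n):
    if st[i,4]>lo: yield st[i],ce[i],np.vstack(np.where(l==i)[::-1]).T
for st,ce,pt in yel(im):
    (c,ax,a)=cv2.fitEllipse(cv2.convexHull(pt.astype(np.float32)));print(st,c,ax,atz("wrist",c,.098,P))
for t in ("long_pin","short_pin"):
  for d in cams.tip_of("top",t)[:2]: print(t,d["uv"],d["conf"],atz("top",d["uv"],.1))
for st,ce,pt in yel(it,20):
    print(st,ce,atz("top",ce,.145))
E
```

```text
4.85 [0.5191 0.1903 0.2491] [ 0.9737 -0.2278  0.0013 -0.0014]
[ 316  112   52   52 1596] (341.3431091308594, 137.65699768066406) (51.03559112548828, 52.366886138916016) [0.5534 0.1574 0.098 ]
long_pin [417.7, 203.0] 0.51 [ 0.5598 -0.2688  0.1   ]
short_pin [389.7, 208.0] 0.56 [ 0.5478 -0.1945  0.1   ]
[   0    0   66  108 5165] [32.3607 43.3315] [1.0074 0.7577 0.145 ]
[121 148   6  26  26] [122.4615 160.5   ] [0.6744 0.4903 0.145 ]
[ 75 177  46  38  46] [ 97.5    195.6087] [0.584  0.5461 0.145 ]
[412 195  14  12 120] [418.2083 200.15  ] [ 0.5592 -0.2573  0.145 ]
[247 200  18  17 170] [255.6882 207.4824] [0.5473 0.1496 0.145 ]
[  0 218  42  18 638] [ 20.3746 225.7618] [0.5112 0.7297 0.145 ]
[  0 229  54  43  73] [ 23.1781 252.6849] [0.445  0.7148 0.145 ]
[202 237  16  33 359] [209.3092 252.9471] [0.4367 0.2616 0.145 ]
[421 289  39  20 190] [440.2158 298.0737] [ 0.3202 -0.2939  0.145 ]
[147 307  37  22 355] [165.0479 317.2873] [0.2873 0.3614 0.145 ]
[441 329   7  39  85] [443.6941 348.9294] [ 0.2047 -0.2931  0.145 ]
[   0  339   49   61 1500] [ 14.818  364.7853] [0.1874 0.7031 0.145 ]
[ 54 353  10  13  21] [ 58.7143 358.7619] [0.1988 0.603  0.145 ]
[462 373   8  27  62] [465.5645 386.2258] [ 0.1226 -0.3369  0.145 ]
```

Call:
{"method": "step_arm", "body": {
  "moves": "0.0178 0.0358 0 0 0 6.8 0.0854;0.0355 0.0717 0 0 0 13.6 0.0854;0.0533 0.1075 0 0 0 20.4 0.0854;0.071 0.1434 0 0 0 27.2 0.0854;0.0888 0.179 0 0 0 34 0.0854;0.1065 0.215 0 0 0 40.8 0.0854;0.124 0.251 0 0 0 47.6 0.0854;0.142 0.287 0 0 0 54.5 0.0854"
}}

```text
time_s: 5.72
position: [0.519, -0.1303, 0.2487]
tcp_rot: [0.761, -0.649, 0.001, -0.002]
force: [0.8, -0.2, 0.1]
grip_width: 1.002
```

```bash
python3 - <<'E'
from h import *
np.set_printoptions(precision=4,suppress=True)
s=readout.get_state();P=pose(s);print(s["time_s"],s["joints"],P[0],s["tcp_rot"]);print(P[1].as_matrix())
print(P[1].inv().apply(np.array([.54,-.245,.2507])-P[0]))
E
```

```text
5.7167 [ 0.1293 -0.1357 -0.0874 -0.0013 -1.6154  0.0282] [ 0.519  -0.1303  0.2487] [ 0.7605 -0.6493  0.0008 -0.0018]
[[ 0.1569 -0.9876  0.0036]
 [-0.9876 -0.1569  0.0018]
 [-0.0012 -0.0038 -1.    ]]
[ 0.1166 -0.0027 -0.0021]
```

Call:
{"method": "step_arm", "body": {
  "moves": "0.035 -0.001 0 0 0 0 0.0854;0.07 -0.002 0 0 0 0 0.0854;0.1 -0.003 0 0 0 0 0.0854;0.117 -0.003 0 0 0 0 0.0854;0.117 -0.003 -0.002 0 0 0 0.0854;0.117 -0.003 -0.002 0 0 0 0.0854;0.117 -0.003 -0.002 0 0 0 0.0854;0.117 -0.003 -0.002 0 0 0 0.0854"
}}

```text
time_s: 6.38
position: [0.5405, -0.2443, 0.2508]
tcp_rot: [0.761, -0.649, 0.001, -0.002]
force: [0.2, -0.5, -0.2]
grip_width: 1.001
```

```bash
python3 - <<'E'
from h import *
np.set_printoptions(precision=4,suppress=True)
s=readout.get_state();P=pose(s);print(s["time_s"],s["joints"],P[0],s["tcp_rot"])
im=cams.snapshot("wrist");cv2.imwrite("pics/w5.png",im)
for t in ("long_pin","short_pin"):
  for d in cams.tip_of("wrist",t)[:2]: print(t,d["uv"],d["conf"],atz("wrist",d["uv"],.1,P))
E
```

```text
6.3833 [-0.0881  0.0196  0.0655 -0.0022 -1.6129  0.247 ] [ 0.5405 -0.2443  0.2508] [ 0.761  -0.6487  0.0009 -0.002 ]
long_pin [304.6, 169.5] 0.62 [ 0.5611 -0.26    0.1   ]
short_pin [308.7, 243.9] 0.9 [ 0.5476 -0.1915  0.1   ]
```

View pics/w5.png

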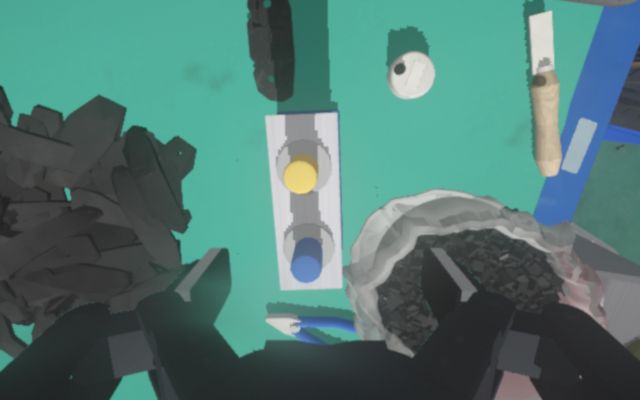

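The yellow grip's top is at (300,174) and its collar at about (303,164). The blue grip is below it at (307,262), and the rack runs nearly vertical in the picture.

```bash
python3 - <<'E'
from h import *
np.set_printoptions(precision=4,suppress=True)
s=readout.get_state();P=pose(s)
im=cv2.imread("pics/w5.png");hsv=cv2.cvtColor(im,cv2.COLOR_BGR2HSV)
m=cv2.inRange(hsv,(18,110,120),(32,255,255));m[:, :250]=0;m[:,350:]=0
cs,_=cv2.findContours(m,cv2.RETR_EXTERNAL,cv2.CHAIN_APPROX_NONE)
c=max(cs,key=cv2.contourArea);(x,y),r=cv2.minEnclosingCircle(c);print(x,y,r,cv2.boundingRect(c))
X=atz("wrist",(x,y),.145,P);print("top yellow",X)
for uv in ((303,165),): print("collar",atz("wrist",uv,.105,P))
# expected outlines
for z,rad,cc in ((.145,.013,X),(.105,.024,X)):
    q=[proj("wrist",[X[0]+rad*np.cos(t),X[1]+rad*np.sin(t),z],P) for t in np.linspace(0,6.28,60)]
    cv2.polylines(im,[np.round(q).astype(int)],True,(0,0,255),1)
cv2.imwrite("pics/w5o.png",cv2.resize(im[90:310,220:380],(580,800)[:2] if 0 else (436,600),interpolation=cv2.INTER_NEAREST))
print("delta tool",P[1].inv().apply(np.array([X[0],X[1],.128])-P[0]))
E
```

```text
300.28765869140625 175.57534790039062 16.448524475097656 (284, 160, 33, 32)
top yellow [ 0.5617 -0.2637  0.145 ]
collar [ 0.5628 -0.2647  0.105 ]
delta tool [ 0.0225 -0.0174  0.123 ]
```

View pics/w5o.png

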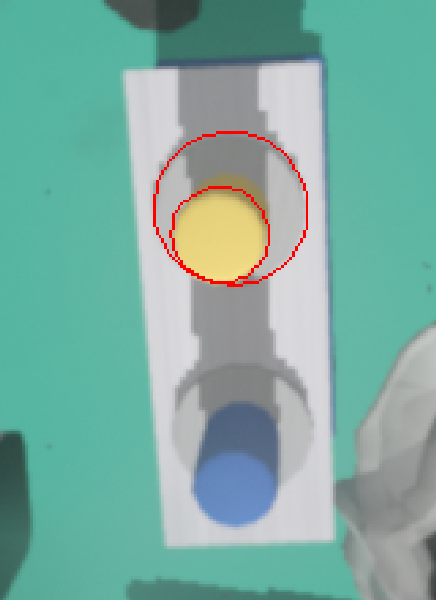

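Call:
{"method": "step_arm", "body": {
  "moves": "0.0115 -0.009 0 0 0 0 0.055;0.0228 -0.0175 0.005 0 0 0 0.055;0.0228 -0.0175 0.02 0 0 0 0.055;0.0228 -0.0175 0.035 0 0 0 0.055;0.0228 -0.0175 0.055 0 0 0 0.055;0.0228 -0.0175 0.075 0 0 0 0.055;0.0228 -0.0175 0.09 0 0 0 0.055;0.0228 -0.0175 0.1 0 0 0 0.055"
}}

```text
time_s: 7.2
position: [0.5613, -0.2631, 0.1489]
tcp_rot: [0.761, -0.648, -0.0, -0.002]
force: [-0.2, -0.1, -0.3]
grip_width: 0.644
```

Call:
{"method": "step_arm", "body": {
  "moves": "0 0 0.008 0 0 0 0.055;0 0 0.015 0 0 0 0.055;0 0 0.022 0 0 0 0.055;0 0 0.022 0 0 0 0.055;0 0 0.022 0 0 0 0.055;0 0 0.022 0 0 0 0.055;0 0 0.022 0 0 0 0.055;0 0 0.022 0 0 0 0.055"
}}

```text
time_s: 7.87
position: [0.5616, -0.2632, 0.1277]
tcp_rot: [0.761, -0.648, 0.0, -0.002]
force: [0.6, -0.1, -0.2]
grip_width: 0.645
```

```bash
python3 - <<'E'
from h import *
np.set_printoptions(precision=4,suppress=True)
s=readout.get_state();P=pose(s);print(s["time_s"],P[0],s["force"],s["grip_width"])
im=cams.snapshot("wrist");cv2.imwrite("pics/w6.png",im)
E
```

```text
7.8667 [ 0.5616 -0.2632  0.1277] [ 0.6179 -0.08   -0.1526] 0.6448408525855912
```

View pics/w6.png

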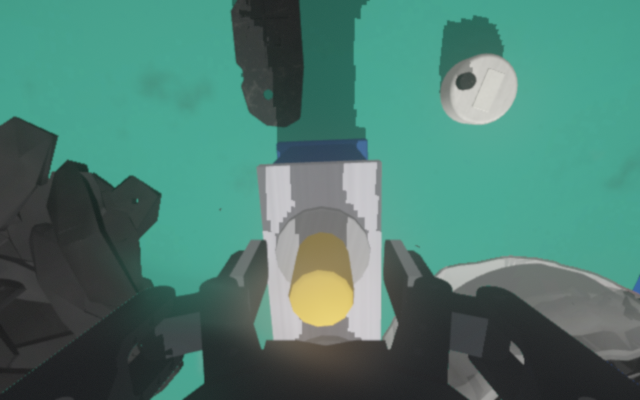

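The yellow grip sits between the pads at (322,297), centred. Closing now.

Call:
{"method": "step_arm", "body": {
  "moves": "0 0 0 0 0 0 0.015;0 0 0 0 0 0 0.015;0 0 0 0 0 0 0.015;0 0 0 0 0 0 0.015;0 0 0 0 0 0 0.015;0 0 0 0 0 0 0.015;0 0 0 0 0 0 0.015;0 0 0 0 0 0 0.015",
  "squeeze": 60
}}

```text
time_s: 8.58
position: [0.5617, -0.2633, 0.128]
tcp_rot: [0.761, -0.648, 0.001, -0.002]
force: [-0.5, -0.1, 3.9]
grip_width: 0.287
```

Call:
{"method": "step_arm", "body": {
  "moves": "0 0 -0.01 0 0 0 0.015;0 0 -0.025 0 0 0 0.015;0 0 -0.045 0 0 0 0.015;0 0 -0.065 0 0 0 0.015;0 0 -0.085 0 0 0 0.015;0 0 -0.105 0 0 0 0.015;0 0 -0.118 0 0 0 0.015;0 0 -0.118 0 0 0 0.015"
}}

```text
time_s: 9.25
position: [0.562, -0.264, 0.2496]
tcp_rot: [0.761, -0.648, 0.003, -0.003]
force: [0.4, -0.2, -0.8]
grip_width: 0.285
```

```bash
python3 - <<'E'
from h import *
np.set_printoptions(precision=4,suppress=True)
s=readout.get_state();P=pose(s);print(s["time_s"],P[0],s["force"],s["grip_width"]);print(P[1].as_matrix())
im=cams.snapshot("wrist");cv2.imwrite("pics/w7.png",im);i2=cams.snapshot("scene")
cv2.imwrite("pics/s7.png",cv2.resize(i2[140:300,290:490],(750,600),interpolation=cv2.INTER_CUBIC))
E
```

```text
9.25 [ 0.562  -0.264   0.2496] [ 0.4108 -0.1933 -0.8367] 0.28535400318796017
[[ 0.159  -0.9872  0.0083]
 [-0.9873 -0.159   0.0005]
 [ 0.0008 -0.0082 -1.    ]]
```

View pics/w7.png

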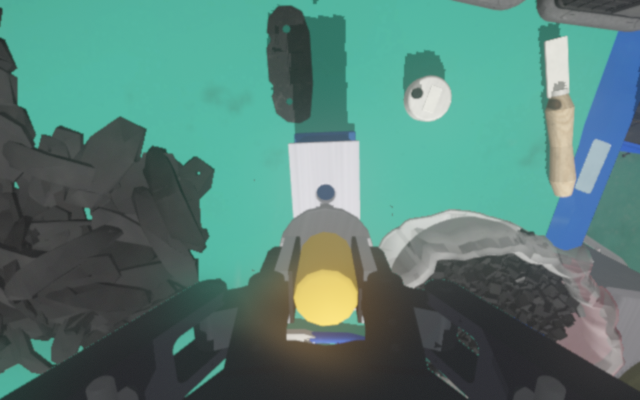

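View pics/s7.png

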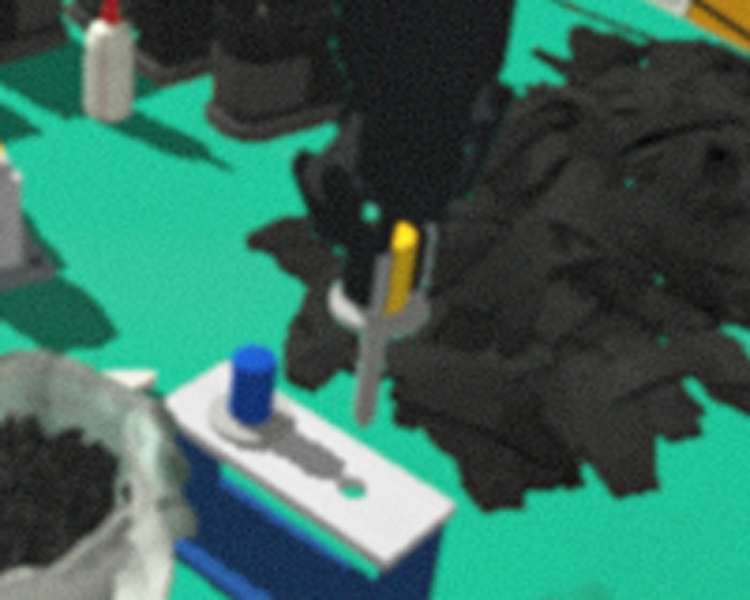

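```bash
python3 - <<'E'
from h import *
np.set_printoptions(precision=1,suppress=True)
P=pose()
a=P[1].as_matrix()[:,2]
for z in (-.017,0,.028,.1): # along tool z from TCP
    u=proj("scene",P[0]+a*z);print(z,u,(u-[290,140])*3.75)
for z in (.028,):
    for r in (.024,-.024): 
      for ax in (0,1):
        u=proj("scene",P[0]+a*z+P[1].as_matrix()[:,ax]*r);print((u-[290,140])*3.75)
E
```

```text
-0.017 [392.8 203.2] [385.5 237.2]
0 [391.6 211.1] [381.2 266.6]
0.028 [389.8 223.6] [374.3 313.4]
0.1 [385.5 253.4] [358.  425.2]
[413.  336.4]
[341.9 332.6]
[337.2 291.2]
[405.6 294.8]
```

Call:
{"method": "step_arm", "body": {
  "moves": "0 0 -0.02 0 0 0 0.015;0 0 -0.05 0 0 0 0.015;-0.02 0 -0.06 0 0 0 0.015;-0.06 0 -0.06 0 0 0 0.015;-0.1 0 -0.06 0 0 0 0.015;-0.14 0 -0.06 0 0 0 0.015;-0.18 0 -0.06 0 0 0 0.015;-0.22 0 -0.06 0 0 0 0.015"
}}

```text
time_s: 10.02
position: [0.525, -0.0445, 0.3036]
tcp_rot: [0.761, -0.649, -0.001, -0.001]
force: [1.4, 1.1, -0.8]
grip_width: 0.287
```

Call:
{"method": "step_arm", "body": {
  "moves": "-0.035 -0.01 0 0 0 0 0.015;-0.07 -0.021 0 0 0 0 0.015;-0.105 -0.032 0 0 0 0 0.015;-0.14 -0.043 0 0 0 0 0.015;-0.17 -0.052 0 0 0 0 0.015;-0.19 -0.058 0.005 0 0 0 0.015;-0.1945 -0.0595 0.01 0 0 0 0.015;-0.1945 -0.0595 0.02 0 0 0 0.015"
}}

```text
time_s: 10.68
position: [0.5526, 0.1583, 0.2823]
tcp_rot: [0.762, -0.648, -0.001, -0.0]
force: [0.1, 0.7, -0.3]
grip_width: 0.29
```

Call:
{"method": "step_arm", "body": {
  "moves": "0 0 0.01 0 0 0 0.015;0 0 0.02 0 0 0 0.015;0 0 0.03 0 0 0 0.015;0 0 0.03 0 0 0 0.015;0 0 0.03 0 0 0 0.015;0 0 0.03 0 0 0 0.015;0 0 0.03 0 0 0 0.015;0 0 0.03 0 0 0 0.015"
}}

```text
time_s: 11.35
position: [0.5528, 0.1583, 0.2531]
tcp_rot: [0.762, -0.648, -0.001, -0.001]
force: [0.3, -0.1, -1.2]
grip_width: 0.289
```

```bash
python3 - <<'E'
from h import *
np.set_printoptions(precision=4,suppress=True)
s=readout.get_state();P=pose(s);print(s["time_s"],P[0],s["force"],s["grip_width"]);print(P[1].as_matrix())
im=cams.snapshot("wrist");cv2.imwrite("pics/w8.png",im);i2=cams.snapshot("scene")
cv2.imwrite("pics/s8.png",cv2.resize(i2[100:240,200:375],(750,600),interpolation=cv2.INTER_CUBIC))
a=P[1].as_matrix()[:,2]
for z in (-.017,.028,.1):
    u=proj("scene",P[0]+a*z);print(z,(u-[200,100])*4.286,proj("wrist",P[0]+a*z,P))
print("guide",proj("wrist",[.553,.157,.098],P),(proj("scene",[.553,.157,.098])-[200,100])*4.286)
for d in cams.tip_of("scene","guide")[:2]:print(d["uv"],d["conf"])
E
```

```text
11.35 [0.5528 0.1583 0.2531] [ 0.3104 -0.0562 -1.2422] 0.28906625752587883
[[ 0.1607 -0.987  -0.0005]
 [-0.987  -0.1607  0.0025]
 [-0.0026  0.0001 -1.    ]]
-0.017 [336.277  89.379] [322.9954 297.8202]
0.028 [338.6889 160.4329] [323.6627 248.2781]
0.1 [342.3161 267.2898] [324.2127 207.4332]
guide [324.4746 187.6965] [346.5281 344.9584]
[285.6, 178.8] 0.6
```

View pics/w8.png

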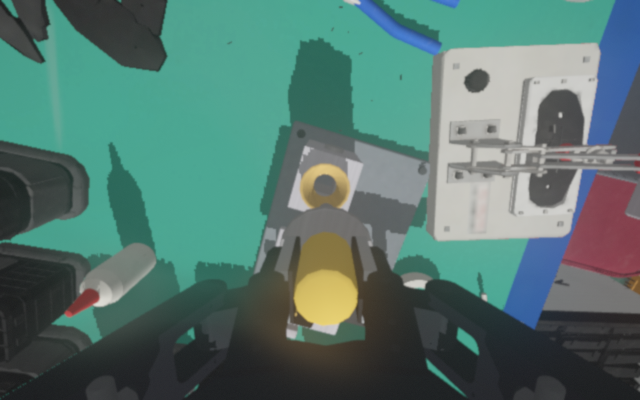

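View pics/s8.png

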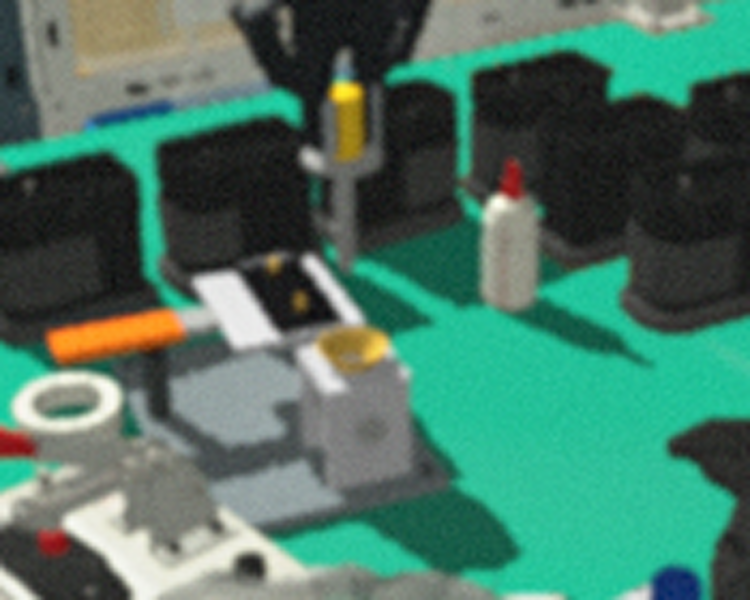

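The wrist view puts the funnel's centre at (325,187), against the predicted (324.5,187.7). In the scene view the pin tip and the funnel show the same offset from prediction, so the pin is straight and aligned. Lowering.

Call:
{"method": "step_arm", "body": {
  "moves": "0.0013 0 0.015 0 0 0 0.015;0.0013 0 0.03 0 0 0 0.015;0.0013 0 0.045 0 0 0 0.015;0.0013 0 0.055 0 0 0 0.015;0.0013 0 0.062 0 0 0 0.015;0.0013 0 0.07 0 0 0 0.015;0.0013 0 0.076 0 0 0 0.015;0.0013 0 0.08 0 0 0 0.015"
}}

```text
time_s: 12.17
position: [0.5528, 0.1574, 0.1722]
tcp_rot: [0.762, -0.648, -0.001, -0.0]
force: [-0.1, 0.5, -0.8]
grip_width: 0.288
```

Call:
{"method": "step_arm", "body": {
  "moves": "0 0 0.005 0 0 0 0.015;0 0 0.01 0 0 0 0.015;0 0 0.015 0 0 0 0.015;0 0 0.02 0 0 0 0.015;0 0 0.025 0 0 0 0.015;0 0 0.03 0 0 0 0.015;0 0 0.035 0 0 0 0.015;0 0 0.04 0 0 0 0.015"
}}

```text
time_s: 12.83
position: [0.5527, 0.1575, 0.1317]
tcp_rot: [0.762, -0.648, -0.001, -0.0]
force: [0.1, -0.2, -1.2]
grip_width: 0.287
```

Call:
{"method": "step_arm", "body": {
  "moves": "0 0 0.001 0 0 0 0.015;0 0 0.002 0 0 0 0.015;0 0 0.003 0 0 0 0.015;0 0 0.004 0 0 0 0.015;0 0 0.005 0 0 0 0.015;0 0 0.006 0 0 0 0.015;0 0 0.006 0 0 0 0.015;0 0 0.006 0 0 0 0.015"
}}

```text
time_s: 13.5
position: [0.5529, 0.1575, 0.126]
tcp_rot: [0.762, -0.648, -0.001, -0.001]
force: [-0.3, 0.2, 0.8]
grip_width: 0.291
```

```bash
python3 - <<'E'
from h import *
np.set_printoptions(precision=4,suppress=True)
s=readout.get_state();P=pose(s);print(s["time_s"],P[0],s["force"],s["grip_width"])
im=cams.snapshot("wrist");cv2.imwrite("pics/w9.png",im);i2=cams.snapshot("scene")
cv2.imwrite("pics/s9.png",cv2.resize(i2[120:240,210:360],(750,600),interpolation=cv2.INTER_CUBIC))
E
```

```text
13.5 [0.5529 0.1575 0.126 ] [-0.3042  0.1927  0.7833] 0.29091321293056555
```

View pics/s9.png

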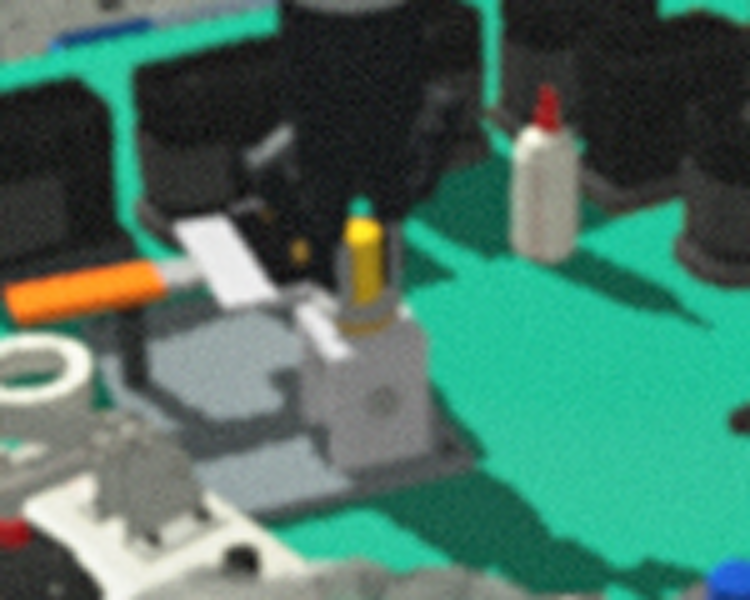

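The collar is at the funnel's rim, at crop (368,315). A small press will confirm it is seated.

Call:
{"method": "step_arm", "body": {
  "moves": "0 0 0.001 0 0 0 0.015;0 0 0.002 0 0 0 0.015;0 0 0.002 0 0 0 0.015;0 0 0.002 0 0 0 0.015;0 0 0.002 0 0 0 0.015;0 0 0.002 0 0 0 0.015;0 0 0.002 0 0 0 0.015;0 0 0.002 0 0 0 0.015"
}}

```text
time_s: 14.27
position: [0.553, 0.1575, 0.1259]
tcp_rot: [0.762, -0.648, -0.001, -0.001]
force: [-5.2, -0.3, 8.3]
grip_width: 0.284
```

Seated: the force rises with no further travel. Releasing to 55 mm, then going straight up.

Call:
{"method": "step_arm", "body": {
  "moves": "0 0 0 0 0 0 0.03;0 0 0 0 0 0 0.04;0 0 0 0 0 0 0.055;0 0 0 0 0 0 0.055;0 0 0 0 0 0 0.055;0 0 0 0 0 0 0.055;0 0 0 0 0 0 0.055;0 0 0 0 0 0 0.055"
}}

```text
time_s: 14.93
position: [0.553, 0.1575, 0.1258]
tcp_rot: [0.762, -0.648, -0.001, -0.001]
force: [-0.5, 0.5, 0.4]
grip_width: 0.642
```

Call:
{"method": "step_arm", "body": {
  "moves": "0 0 -0.01 0 0 0 0.055;0 0 -0.02 0 0 0 0.055;0 0 -0.035 0 0 0 0.055;0 0 -0.055 0 0 0 0.055;0 0 -0.08 0 0 0 0.055;0 0 -0.105 0 0 0 0.055;0 0 -0.125 0 0 0 0.055;0 0 -0.125 0 0 0 0.055"
}}

```text
time_s: 15.6
position: [0.5545, 0.1572, 0.258]
tcp_rot: [0.762, -0.648, 0.002, -0.005]
force: [-0.3, -0.3, 1.2]
grip_width: 0.648
```

```bash
python3 - <<'E'
from h import *
np.set_printoptions(precision=4,suppress=True)
s=readout.get_state();P=pose(s);print(s["time_s"],P[0],s["force"],s["grip_width"])
im=cams.snapshot("wrist");cv2.imwrite("pics/w10.png",im);i2=cams.snapshot("scene")
cv2.imwrite("pics/s10.png",cv2.resize(i2[120:280,210:410],(750,600),interpolation=cv2.INTER_CUBIC))
for c in("wrist","scene"):
  for t in("long_pin","guide","paddle"):
    for d in cams.tip_of(c,t)[:1]:print(c,t,d["uv"],d["conf"],atz(c,d["uv"],{"paddle":.081}.get(t,.098),P))
for z in(.098,.103,.143):print(z,proj("wrist",[.553,.157,z],P))
cams.snapshot("top")
for d in cams.tip_of("top","short_pin")[:1]:print(d["uv"],d["conf"],atz("top",d["uv"],.1))
E
```

```text
15.6 [0.5545 0.1572 0.258 ] [-0.3437 -0.2575  1.2345] 0.64786837578595
scene long_pin [281.4, 176.4] 0.68 [0.5647 0.176  0.098 ]
scene guide [285.6, 180.5] 0.84 [0.5641 0.1504 0.098 ]
scene paddle [227.0, 174.2] 0.76 [0.4493 0.2921 0.081 ]
0.098 [327.9322 187.648 ]
0.103 [327.9165 188.9578]
0.143 [327.7683 201.2742]
[388.0, 207.5] 0.64 [ 0.5492 -0.1901  0.1   ]
```

View pics/w10.png

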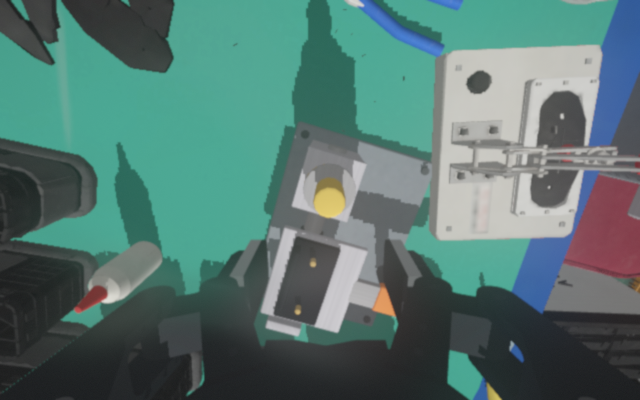

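View pics/s10.png

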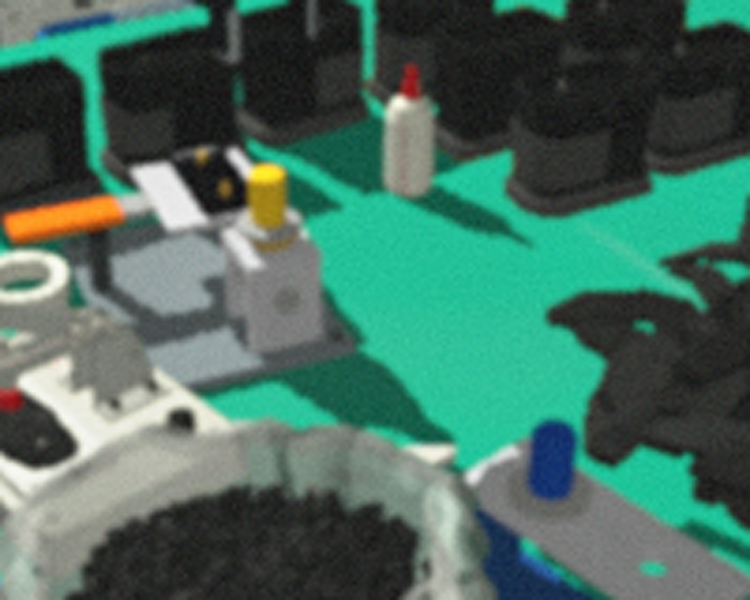

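The pin stands upright with its collar on the rim. The grip's top is at (329,198), against the predicted (328,201). The plate is level, and the blue pin is still in the rack.

Call:
{"method": "step_arm", "body": {
  "moves": "0 0 0 0 0 0 0.055;0 0 0 0 0 0 0.055;0 0 0 0 0 0 0.055;0 0 0 0 0 0 0.055;0 0 0 0 0 0 0.055;0 0 0 0 0 0 0.055;0 0 0 0 0 0 0.055;0 0 0 0 0 0 0.055"
}}

```text
time_s: 16.77
position: [0.5528, 0.1571, 0.2503]
tcp_rot: [0.762, -0.648, -0.001, -0.001]
force: [-0.2, 0.1, 1.0]
grip_width: 0.644
```

```bash
python3 -c "
from workcell import bot
print(bot.hand_in())"
```

```text
the job is handed in; nothing more can be done
None
```

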